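# Clear a jammed blank from the feed chute and reset the torque limiter

## Task

A wooden blank has jammed under the lips of the sloping feed chute: nudge it back up the chute, from its lower end, until it is in the open part, then lift it out and lay it flat in the wooden tray without dropping it. After that, turn the limiter's bar knob clockwise well past its click and leave it there. Leave everything else on the bench where it is.

Things in the scene. Friction and masses are not known exactly. Their poses are not given: they have to be found in the camera images.
- blank: The jammed blank: light wooden block 100 long (its x) x 54 wide (y) x 30 high (z) mm, about 0.12 kg, two dark lines along its top. Origin: centre of its underside; x points up the chute. It starts held under the lips at channel x -65 mm, y +2 mm (ends at -115 and -15), flat on the channel floor.
- channel: Steel feed chute, fixed on a stand. x points uphill along its floor (8 degree slope, roughly to the robot's left), z square to the floor. Origin: top of the floor, midway across, where the high walls and lips end, 55 mm above the bench. Floor from x -180 to +160 mm. From x 0 to +160 it is open, with only 6 mm high edges: there the blank can be gripped across its width and lifted out.
- push_entry (a point): Point on the chute floor, midway across, at channel x -144 mm (axes as the channel's), in the bare stretch below the blank. From channel x -180 to 0 the walls are 32 mm high and 58 mm apart, with 5 mm thick lips on top that leave a 42 mm wide slot along the middle. The blank cannot be gripped or lifted there; shut fingers go down the slot here and push it uphill, about 5 to 10 N.
- shoe: Black spring shoe in the chute's far wall (-y) that jams the blank, pressing it sideways with about 7 N. Origin: middle of its pressing face, 32 x 22 mm, at channel x -84 mm. It lets go when the blank's lower end is uphill of x -68 and then stands 4 mm farther in, 21 mm from the middle. After that friction alone holds the blank on the slope wherever it is left.
- feeder: The chute's fixed stand: origin on the bench under the channel origin, x level in the uphill direction. At its low end, x -185 to -260 mm, a green roller housing 130 mm wide, up to 75 mm high.
- tray: Open wooden tray fixed to the bench, on the robot's left: outer 220 (x) x 165 (y) x 32 (z) mm, walls and floor 5 mm thick, empty. Origin: centre of its underside.
- knob_grip (a point): Middle of the upright grip bar of the limiter's black knob, on its axis, 89 mm above the bench. The bar is 64 mm long (this point's x, which turns with the knob), 15 mm thick (y), and reaches from 67 to 96 mm above the bench. It stands on a fixed grey box 90 x 90 x 50 mm beyond the chute; a white mark lies on the top of the bar near the end that points to +x of this point.
- knob (a joint): Knob angle in rad, growing clockwise seen from above. Starts near 0 (tripped). A bump on its rim meets a spring plunger from about 0.25, clicks over it at 0.5 with up to about 0.25 N m and is clear of it at 0.75; beyond, light friction (0.03 N m) holds it. End stops at -0.1 and 1.12; turn it to about 1.
- spare_blank: A good spare blank of the same make (100 x 54 x 30 mm) lying flat on the bench on the robot's right. Bystander: leave it.
- bundle_a: Bundle of five 100 mm light wooden sticks with a paper band, 38 wide x 24 high, on the robot's side of the chute's low end. Bystander: leave it.
- bundle_b: Same kind of stick bundle, beyond the tray. Bystander: leave it.
- stick_panel: Flat raft of twelve wooden sticks, about 160 x 132 x 11 mm, on the robot's right. Bystander: leave it.
- screwdriver: Screwdriver with red handle, about 200 mm long, near the robot on its left. Bystander: leave it.
- glue_jar: Closed glue jar, 68 mm diameter, 95 mm high. Bystander: leave it.
- tin: Open steel tin, 72 mm diameter, 100 mm high. Bystander: leave it.
Mind the look-alikes: they are no part of the job. What is shaped like the blank but purple or turquoise is not meant. Leave any purple look-alike of the part that bears knob_grip alone.

How it is judged:
On the way, in this order (a step that is already met when the one before it is completed fails the run):
1. the blank is backed up the chute into the open part, still lying on the floor (its centre at least 40 mm uphill of the ends of the lips) (x of blank in the frame of channel above 0.04 m and z of blank in the frame of channel below 0.02 m and y of blank in the frame of channel between -0.03 and 0.03 m), for 0.1 s.
2. the blank is lifted out, at least 40 mm above the chute floor, held by the fingers (z of blank in the frame of channel above 0.04 m and contact force between the fingers and blank above 0.5 N), for 0.1 s.
3. the blank lies flat in the tray, released (x of blank in the frame of tray between -0.08 and 0.08 m and y of blank in the frame of tray between -0.06 and 0.06 m and z of blank in the frame of tray below 0.012 m and angle between blank's own z axis and vertical below 0.12 rad and contact force between the fingers and blank below 0.1 N), for 0.2 s.
4. the knob is past its click (over 0.65 rad) (value of joint knob above 0.65 rad), for 0.2 s.
At the end, for the whole second after the job is handed in: The blank lies flat and still on the tray's floor (within 0.12 rad of level, its origin within 80 mm of the tray's middle lengthwise and 60 mm across, under 12 mm above the tray's underside), released, and the knob rests past its click (over 0.65 rad) (all of step 3 and linear speed of blank below 0.02 m/s and value of joint knob above 0.65 rad); the robot touches nothing.
It fails at once if the blank is dropped or thrown (faster than 0.7 m/s while not held) (linear speed of blank above 0.7 m/s and contact force between the fingers and blank below 0.1 N).
It fails at once if a bystander is moved more than 30 mm (distance of any of spare_blank, bundle_a, bundle_b, stick_panel, screwdriver, glue_jar, tin from where it was at the start of the episode above 0.03 m).
It also fails if it takes over 64 s, if anything falls off the work surface, if the arm or the gripper's body presses on something with over 40 N, if the wrist force passes 120 N, or if a joint passes its speed limit or range.

## Robot

A 6-joint arm with a two-finger parallel gripper is mounted at the origin on the work surface. World frame = base frame: x ahead of the robot, y to its left, z up, the work surface at z = 0. Lengths are in m, angles in rad, forces in N, time in s.
With the tool pointing down it reaches from about 0.425 to 0.95 m from the base axis. Payload 14.7 kg.
Tool frame: the origin (TCP) lies between the finger pads; the fingertips stand 25 mm ahead of it and the grasp point (between the pads) lies 6 mm ahead of it; z points along the fingers, y is the line along which they close (so a half turn about z gives the same grasp; the last joint's range is limited). The gripper opens to 85 mm and grips with 20 to 120 N. Pads are 22 mm wide; open, the fingers measure 114 mm over their backs; the gripper's body (76 mm by 85 mm) begins 54 mm behind the grasp point. The pads swing forward as they close: fully open they stand 13 mm farther back than shut.
Start: joints at [-1.224, 0.48, 1.596, -0, 1.065, -0.047], TCP at [0.249, -0.6, 0.256] pointing down, gripper open.
Joint ranges: [-2.75, 2.75], [-0.82, 2.05], [0.23, 2.67], [-1.56, 4.7], [0.09, 2.69], [-2.92, 2.92]. Speed limits (rad/s): [1.89, 1.89, 2.39, 3.01, 3.01, 3.01].

## Interface

Orientations are given as a rotation vector (axis times angle).
In Python, from workcell import * gives the robot as it stands.
- The arm moves only by the tool apply_moves, never from a script. Its argument "rows" is a list of rows, each a list of 7 numbers: the opening, from 0 (shut) to 1 (fully open), then the shift along the tool's x, y, z in mm, then the turn, a rotation vector about the tool's x, y, z in rad. In form: [[hand, dx, dy, dz, ax, ay, az], ...]. A call has 1 to 10 rows; each row shifts and turns the commanded pose from where the row before left it, along the tool's axes as they then stand; what a row does not reach is not made up. A row lasts 1/12 s, in which the tool goes at most 41.7 mm and 7.16 degrees, less where a joint would pass 70% of its speed; a pose out of reach is approached as far as the arm can. A call with a gripper value outside its range is refused whole. The fingers move at their own pace and stop on an object; the grip force is fixed at half the most. Time passes only in rows, so rows that do not move let the fingers close. It gives the time, the measured TCP pose, the force, the opening and the grip force at its end, in the units of the state.
- observe(): the state, without advancing time (a new reading comes with each control period).
- capture(name): name is "scene" or "top" or "wrist"; returns a dict with "img" (480x640x3 uint8, blue, green, red), "intrinsics" (3x3 intrinsics, pixels), "xyz" and "rotation" of the camera in the world; the wrist camera has in their place "mount" (4x4, takes a point from camera to tool coordinates, whose origin is the TCP and whose axes are the flange's). Camera axes: x right, y up, looking along -z (the intrinsics and any distortion apply to the point x, -y, -z); pixel columns grow to the right and rows downward; lengths in m; the calibration is good to about 2 mm. A picture is of the moment at which its call begins: read the wrist's pose just before it. There is no depth.
- sign_off(): hands the job in; it is judged then, once.
The state is a dict: "clock": time; "joint_pos": joint angles; "dq": joint speeds; "joint_torque": joint torques, N m; "eef_pos": TCP position; "tool_rot": TCP orientation; "wrist_force": force on the tool from outside, world axes, zero at the start; "wrist_torque": the same for the moment, N m; "opening": finger opening in m; "grasp_force": force on a finger pad.
Only numpy, scipy, OpenCV 4.12 (cv2) and the standard library are available. Lean on these libraries where they do the work, as an engineer would, in place of code of your own. Each camera call takes 0.05 s, during which the arm holds its last target. There are 200 camera calls.

## Working session

There is one attempt and no reset: what is moved stays moved. The work goes in short steps, Python scripts to look and compute and a tool call to move; the robot and the scene stay as the last step left them, time stands still between calls to the robot, and variables do not carry over. Pictures are saved under pics/ and viewed, at most 10 in all, crops included, and the job is handed in when it is done.

Besides the shell and the picture viewer there is one more tool, called after "Emit:" as a command line: name --pt "numbers of a row" for each row, then --argument value for the rest. apply_moves: Moves the arm, as the interface text tells. Its arguments: {"type":"object","properties":{"rows":{"type":"array"}},"required":["rows"]}

```bash
mkdir -p pics; cat > h.py <<'E'
from workcell import *
import numpy as np, cv2
from scipy.spatial.transform import Rotation as R
def ray(c,u,v):
    K=np.array(c["intrinsics"]);p=cv2.undistortPoints(np.array([[[u,v]]],float),K,np.array(c.get("distortion",np.zeros(5)),float))[0,0] if "distortion" in c else ((u-K[0,2])/K[0,0],(v-K[1,2])/K[1,1])
    d=np.array([p[0],-p[1],-1.]); return np.array(c["rotation"])@d
def onz(c,u,v,z):
    d=ray(c,u,v);o=np.array(c["xyz"]);return o+d*(z-o[2])/d[2]
def proj(c,P):
    K=np.array(c["intrinsics"]);q=np.array(c["rotation"]).T@(np.array(P)-np.array(c["xyz"]));return K[0,0]*q[0]/-q[2]+K[0,2],K[1,1]*-q[1]/-q[2]+K[1,2]
E
python3 - <<'E'
from h import *
for n in("scene","top"):
    c=capture(n);cv2.imwrite(f"pics/{n}0.png",c["img"]);print(n,{k:np.round(v,3).tolist() for k,v in c.items() if k!="img"})
    
s=observe();print(s["eef_pos"],s["tool_rot"],s["clock"])
E
```

```text
scene {'intrinsics': [[444.264, 0.0, 316.496], [0.0, 444.264, 234.799], [0.0, 0.0, 1.0]], 'xyz': [0.899, -0.786, 0.857], 'rotation': [0.829, 0.208, 0.503]}
top {'intrinsics': [[617.935, 0.0, 325.552], [0.0, 617.935, 246.331], [0.0, 0.0, 1.0]], 'xyz': [0.132, -0.041, 1.657], 'rotation': [0.169, -0.171, -1.573]}
[ 0.24931264 -0.59991152  0.25573429] [-3.07982923e+00 -6.14343870e-01  2.50273591e-04] 0.1
```

View pics/top0.png

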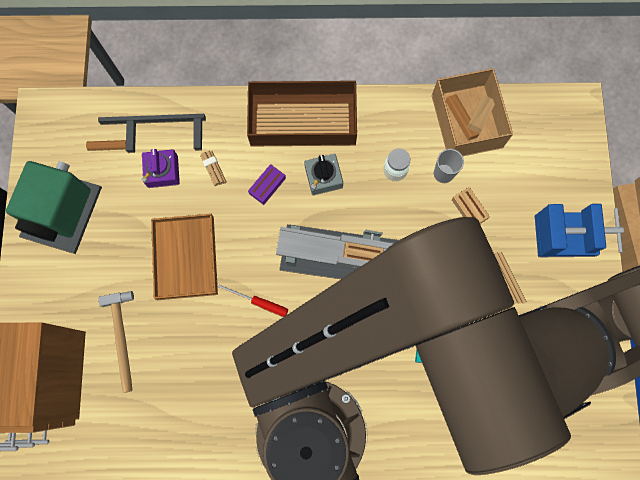

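View pics/scene0.png

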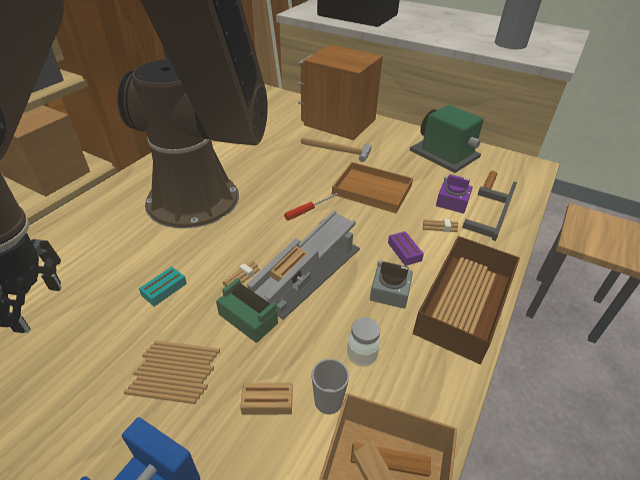

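The top view shows the chute at about (330,250), with the jammed blank at (362,250) and the tray at (184,256). The knob candidates are a grey box with black knob at (323,172) and a purple one at (160,168); the grey box with the black knob fits the description. Of the blocks, the wooden one in the chute is meant. The purple one at (267,184), the turquoise one and the spare at scene (267,398) are not. I'll confirm with one enlarged crop.

```bash
sed -i 's/np.array(c\["rotation"\])/R.from_rotvec(c["rotation"]).as_matrix()/g' h.py
python3 - <<'E'
import cv2,numpy as np
t=cv2.imread("pics/top0.png");s=cv2.imread("pics/scene0.png")
a=cv2.resize(t[145:285,265:405],(400,400),interpolation=cv2.INTER_CUBIC) # x2.857
b=cv2.resize(s[200:350,210:360],(400,400),interpolation=cv2.INTER_CUBIC) #2.667
c=cv2.resize(s[240:310,360:430],(200,200),interpolation=cv2.INTER_CUBIC)
d=cv2.resize(t[145:205,293:353],(200,200),interpolation=cv2.INTER_CUBIC)
e=cv2.resize(t[205:305,140:240],(200,200),interpolation=cv2.INTER_CUBIC)
f=cv2.resize(s[155:215,330:415],(200,141),interpolation=cv2.INTER_CUBIC);f=cv2.copyMakeBorder(f,0,59,0,0,0)
cv2.imwrite("pics/crop.png",np.vstack([np.hstack([a,b]),np.hstack([c,d,e,f])]))
E
```

```text
(no output)
```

View pics/crop.png

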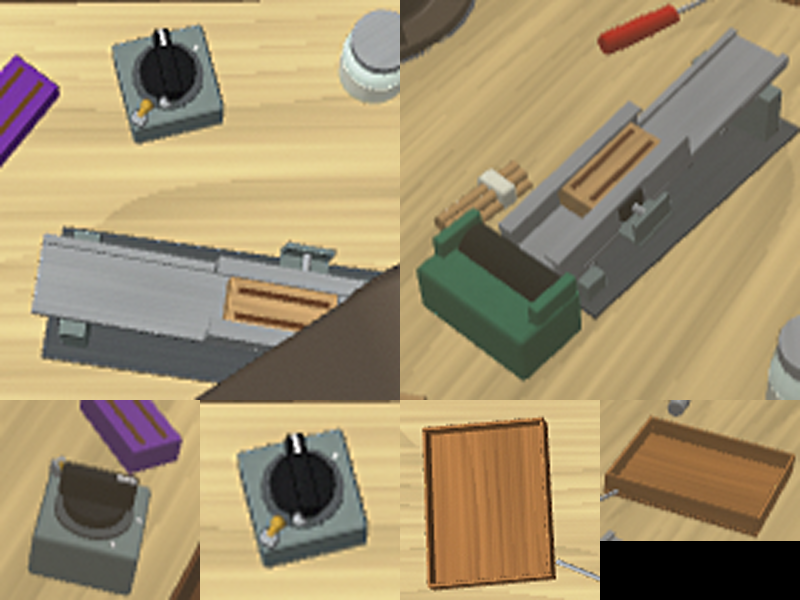

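```bash
cat > fit.py <<'E'
from h import *
from scipy.optimize import least_squares
T=capture("top");S=capture("scene")
a=lambda u,v:(265+u/2.857,145+v/2.857); b=lambda u,v:(210+(u-400)/2.667,200+v/2.667)
obs=[(T,a(43,235),.16,-1,.006),(T,a(33,315),.16,1,.006),(T,a(207,340),0,1,.037),(T,a(219,257),0,-1,.037),
(S,b(735,32),.16,1,.006),(S,b(789,68),.16,-1,.006),(S,b(633,105),0,1,.037),(S,b(690,140),0,-1,.037)]
def ch(p,x,y,z):
    return np.array([p[0],p[1],.055])+R.from_euler('ZY',[p[2],-np.radians(8)]).apply([x,y,z])
f=lambda p:np.ravel([np.subtract(proj(c,ch(p,x,s*p[3],z)),uv) for c,uv,x,s,z in obs])
r=least_squares(f,[.6,0,1.5,.033],loss='soft_l1');print(r.x,np.round(r.fun.reshape(-1,2),1).tolist())
p=r.x
for x in(.16,0,-.065,-.144):print(x,ch(p,x,0,0))
print("tray",[onz(T,u,v,.032)[:2].round(3).tolist() for u,v in[(151.5,219),(212.5,214),(217.5,294),(155,299)]])
m1=[onz(T,*a(*q),.096)[:2].round(3) for q in[(163,30),(168,100)]]
m2=[onz(S,*q,.096)[:2].round(3) for q in[(382.75,261.7),(407.9,267.3)]];print("knob top",m1,"scene",m2)
for n,q in dict(screw=(252,302)).items(): print(n,onz(T,*q,.015).round(3))
print("jar",onz(T,398,158,.095).round(3),"bundle_a",onz(S,235,275,.02),"purple blk",onz(T,267,184,.03))
E
python3 fit.py
```

```text
[ 0.47413742 -0.07606978  1.41786411  0.03663398] [[0.3, -1.6], [-0.7, -2.6], [0.4, -3.1], [0.1, -1.4], [-1.7, -0.9], [-0.5, -3.6], [-1.7, -0.7], [-0.9, -1.1]]
0.16 [0.4982741  0.08052386 0.0772677 ]
0 [ 0.47413742 -0.07606978  0.055     ]
-0.065 [ 0.46433189 -0.13968595  0.04595375]
-0.144 [ 0.45241441 -0.21700407  0.03495907]
tray [[0.569, 0.428], [0.582, 0.263], [0.362, 0.243], [0.351, 0.408]]
knob top [array([ 0.723, -0.037]), array([ 0.655, -0.041])] scene [array([ 0.665, -0.04 ]), array([ 0.724, -0.027])]
screw [0.342 0.153 0.015]
jar [ 0.715 -0.24   0.095] bundle_a [ 0.33517267 -0.20725086  0.02      ] purple blk [0.66668066 0.11547959 0.03      ]
```

```bash
cat >> h.py <<'E'
# channel pose -> tool rotation: tool x = uphill, z into the floor
def toolR(yaw,pitch=np.radians(8)): return R.from_euler('ZY',[yaw,-pitch])*R.from_euler('x',np.pi)
def rows(pos,rot,hand,n,start=None):
    s=observe();p0,r0=start or (np.array(s["eef_pos"]),R.from_rotvec(s["tool_rot"]))
    w=(r0.inv()*rot).as_rotvec();p,r=p0.copy(),r0;out=[]
    for i in range(1,n+1):
        d=np.round(r.inv().apply(p0+(pos-p0)*i/n-p)*1000,0 if i<n else 1);a=np.round((r.inv()*(r0*R.from_rotvec(w*i/n))).as_rotvec(),3)
        out.append([hand,*d.tolist(),*a.tolist()]);p=p+r.apply(d/1000);r=r*R.from_rotvec(a)
    print(out);return p,r
E
python3 - <<'E'
from h import *
c=capture("wrist");print(c["mount"],c["intrinsics"],c.get("distortion"))
rows(np.array([.455,-.13,.30]),toolR(1.418),0.,16)
E
```

```text
[[ 2.51883038e-04  9.52136962e-01  3.05671624e-01  7.74854017e-02]
 [ 9.99999896e-01 -3.56440561e-04  2.86245808e-04  1.06444543e-03]
 [ 3.81498979e-04  3.05671520e-01 -9.52136952e-01 -1.16090285e-01]
 [ 0.00000000e+00  0.00000000e+00  0.00000000e+00  1.00000000e+00]] [[365.96087415   0.         322.84085726]
 [  0.         365.96087415 235.91920355]
 [  0.           0.           1.        ]] None
[[0.0, 23.0, -22.0, -3.0, 0.004, 0.008, -0.064], [0.0, 25.0, -21.0, -2.0, 0.005, 0.008, -0.064], [0.0, 26.0, -19.0, -2.0, 0.004, 0.008, -0.064], [0.0, 27.0, -17.0, -2.0, 0.005, 0.008, -0.064], [0.0, 28.0, -16.0, -2.0, 0.004, 0.008, -0.064], [0.0, 29.0, -14.0, -1.0, 0.005, 0.008, -0.063], [0.0, 30.0, -12.0, -1.0, 0.004, 0.008, -0.064], [0.0, 30.0, -10.0, -1.0, 0.005, 0.007, -0.064], [0.0, 31.0, -8.0, -0.0, 0.004, 0.008, -0.064], [0.0, 32.0, -6.0, -0.0, 0.004, 0.008, -0.064], [0.0, 32.0, -4.0, -0.0, 0.005, 0.008, -0.064], [0.0, 32.0, -2.0, 0.0, 0.004, 0.008, -0.064], [0.0, 32.0, -0.0, 1.0, 0.005, 0.008, -0.064], [0.0, 32.0, 2.0, 1.0, 0.004, 0.008, -0.064], [0.0, 32.0, 4.0, 1.0, 0.005, 0.008, -0.064], [0.0, 31.6, 6.5, 1.2, 0.004, 0.008, -0.063]]
```

Emit:
apply_moves --pt "0 23 -22 -3 0.004 0.008 -0.064" --pt "0 25 -21 -2 0.005 0.008 -0.064" --pt "0 26 -19 -2 0.004 0.008 -0.064" --pt "0 27 -17 -2 0.005 0.008 -0.064" --pt "0 28 -16 -2 0.004 0.008 -0.064" --pt "0 29 -14 -1 0.005 0.008 -0.063" --pt "0 30 -12 -1 0.004 0.008 -0.064" --pt "0 30 -10 -1 0.005 0.008 -0.064"

```text
clock: 0.92
eef_pos: [0.3525, -0.3637, 0.2785]
tool_rot: [-2.779, -1.356, -0.086]
wrist_force: [0.3, -1.0, -0.6]
opening: -0.0004
grasp_force: 0.0
```

Emit:
apply_moves --pt "0 31 -8 0 0.004 0.008 -0.064" --pt "0 32 -6 0 0.004 0.008 -0.064" --pt "0 32 -4 0 0.005 0.008 -0.064" --pt "0 32 -2 0 0.004 0.008 -0.064" --pt "0 32 0 1 0.005 0.008 -0.064" --pt "0 32 2 1 0.004 0.008 -0.064" --pt "0 32 4 1 0.005 0.008 -0.064" --pt "0 31.6 6.5 1.2 0.004 0.008 -0.063" --pt "0 0 0 0 0 0 0"

```text
clock: 1.67
eef_pos: [0.4565, -0.1264, 0.3009]
tool_rot: [-2.306, -1.99, -0.166]
wrist_force: [-0.4, 0.3, 0.5]
opening: 0.0001
grasp_force: 0.0
```

```bash
python3 - <<'E'
from h import *
s=observe();print(s["clock"],s["eef_pos"],s["opening"],(R.from_rotvec(s["tool_rot"]).inv()*toolR(1.418)).as_rotvec())
c=capture("wrist");cv2.imwrite("pics/w1.png",c["img"])
E
```

```text
1.6667 [ 0.45650754 -0.12637349  0.30093029] 0.0001119594297855554 [ 0.00115203 -0.00215481  0.00631754]
```

View pics/w1.png

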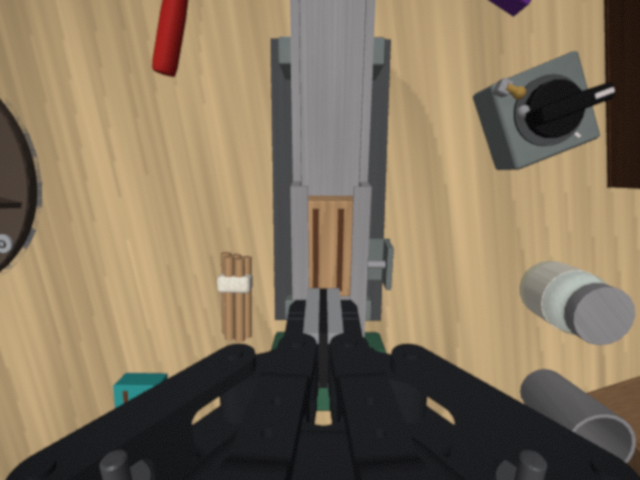

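```bash
cat >> h.py <<'E'
def wcam(s,c):
    M=np.array(c["mount"]);r=R.from_rotvec(s["tool_rot"])
    c["xyz"]=np.array(s["eef_pos"])+r.apply(M[:3,3]);c["rotation"]=(r*R.from_matrix(M[:3,:3])).as_rotvec();return c
def wrist():
    s=observe();return wcam(s,capture("wrist"))
def ch(p,x,y,z):
    return np.array([p[0],p[1],.055])+R.from_euler('ZY',[p[2],-np.radians(8)]).apply([x,y,z])
E
python3 - <<'E'
from h import *
from scipy.optimize import least_squares
c=wrist()
o=[((291,186),0,1,.037),((371,186),0,-1,.037),((330,197),-.015,0,.03),((330.5,292),-.115,.0,.03)]
f=lambda p:np.r_[np.ravel([np.subtract(proj(c,ch(p,x,s*p[3],z)),uv) for uv,x,s,z in o]),np.subtract(proj(c,ch(p,p[4],p[3],.006)),(292,0)),np.subtract(proj(c,ch(p,p[4],-p[3],.006)),(375,0))]
r=least_squares(f,[.47,-.07,1.41,.033,.14]);p=r.x;print(p,np.round(r.fun,1))
print("blank y edge cols:",proj(c,ch(p,-.015,.029,.03)),proj(c,ch(p,-.015,-.025,.03)))
a,b=onz(c,614,92,.096),onz(c,527,118,.096);print("knob",a,b,(a+b)/2,np.arctan2(*(a-b)[1::-1]),np.linalg.norm(a-b))
e=ch(p,-.144,0,0);print("entry",e)
E
```

```text
[ 0.47165807 -0.07460293  1.41465065  0.03594127  0.15347324] [ 0.7 -2.4  0.  -1.8  1.   1.6 -0.9  3.  -0.7 -0.3 -0.1  0.3]
blank y edge cols: (np.float64(300.0051797121137), np.float64(198.39280063920057)) (np.float64(357.6377319878673), np.float64(198.80938724800012))
knob [ 0.72210782 -0.03818887  0.096     ] [ 0.64701725 -0.04863767  0.096     ] [ 0.68456253 -0.04341327  0.096     ] 0.13826154665790116 0.07581405678288357
entry [ 0.44948228 -0.21546668  0.03495907]
```

```bash
cat >> h.py <<'E'
P=(.472,-.075,1.415)
E
python3 - <<'E'
from h import *
q=toolR(1.415)
st=rows(ch(P,-.144,.001,.11),q,0,7); st=rows(ch(P,-.144,.001,.033),q,0,4,st)
E
```

```text
[[0, -18.0, 1.0, 20.0, 0.0, -0.0, 0.001], [0, -17.0, 1.0, 20.0, 0.0, -0.0, 0.0], [0, -18.0, 1.0, 20.0, 0.0, -0.0, 0.001], [0, -17.0, 1.0, 20.0, 0.0, -0.0, 0.001], [0, -17.0, 1.0, 21.0, 0.0, -0.0, 0.0], [0, -18.0, 1.0, 20.0, 0.0, -0.0, 0.001], [0, -17.5, 0.8, 19.8, 0.0, -0.0, 0.001]]
[[0, -0.0, -0.0, 19.0, 0.0, -0.0, -0.0], [0, -0.0, -0.0, 20.0, 0.0, -0.0, -0.0], [0, -0.0, -0.0, 19.0, 0.0, -0.0, -0.0], [0, -0.0, -0.1, 19.0, 0.0, -0.0, -0.0]]
```

Emit:
apply_moves --pt "0 -17.5 0.9 20 0 0 0.001" --pt "0 -17.5 0.9 20 0 0 0.001" --pt "0 -17.5 0.9 20 0 0 0" --pt "0 -17.5 0.9 20 0 0 0.001" --pt "0 -17.5 0.9 20 0 0 0" --pt "0 -17.5 0.9 20 0 0 0.001" --pt "0 -17.5 0.9 20 0 0 0.001" --pt "0 0 0 0 0 0 0"

```text
clock: 2.43
eef_pos: [0.4435, -0.2337, 0.1412]
tool_rot: [-2.318, -1.971, -0.16]
wrist_force: [-1.3, 1.2, 0.3]
opening: 0.0001
grasp_force: 0.0
```

Emit:
apply_moves --pt "0 0 0 14 0 0 0" --pt "0 0 0 13 0 0 0" --pt "0 0 0 13 0 0 0" --pt "0 0 0 13 0 0 0" --pt "0 0 0 12 0 0 0" --pt "0 0 0 10 0 0 0" --pt "0 0 0 0 0 0 0" --pt "0 0 0 0 0 0 0"

```text
clock: 3.1
eef_pos: [0.447, -0.2214, 0.0705]
tool_rot: [-2.318, -1.976, -0.162]
wrist_force: [0.2, -0.7, 0.6]
opening: 0.0001
grasp_force: 0.0
```

```bash
python3 - <<'E'
from h import *
s=observe();r=toolR(1.415);o=np.array([P[0],P[1],.055])
d=R.from_euler('ZY',[1.415,-np.radians(8)]).inv().apply(np.array(s["eef_pos"])-o);print(d,s["wrist_force"],s["clock"],(R.from_rotvec(s["tool_rot"]).inv()*r).as_rotvec())
E
```

```text
[-0.14487785  0.00201111  0.03604155] [ 0.24525413 -0.70308755  0.58154923] 3.1 [-0.0001426  -0.00079673 -0.00298592]
```

Emit:
apply_moves --pt "0 6 0 0 0 0 0" --pt "0 6 0 0 0 0 0" --pt "0 5 0 0 0 0 0" --pt "0 5 0 0 0 0 0" --pt "0 5 0 0 0 0 0" --pt "0 5 0 0 0 0 0" --pt "0 5 0 0 0 0 0" --pt "0 5 0 0 0 0 0" --pt "0 5 0 0 0 0 0" --pt "0 5 0 0 0 0 0"

```text
clock: 3.93
eef_pos: [0.4554, -0.1704, 0.078]
tool_rot: [-2.318, -1.979, -0.162]
wrist_force: [-4.3, -8.1, 0.6]
opening: -0.0003
grasp_force: 4.1
```

Emit:
apply_moves --pt "0 6 0 0 0 0 0" --pt "0 6 0 0 0 0 0" --pt "0 6 0 0 0 0 0" --pt "0 6 0 0 0 0 0" --pt "0 6 0 0 0 0 0" --pt "0 6 0 0 0 0 0" --pt "0 6 0 0 0 0 0" --pt "0 6 0 0 0 0 0" --pt "0 5 0 0 0 0 0" --pt "0 5 0 0 0 0 0"

```text
clock: 4.77
eef_pos: [0.4644, -0.1132, 0.0858]
tool_rot: [-2.317, -1.977, -0.163]
wrist_force: [0.1, -1.2, 0.1]
opening: 0.0
grasp_force: 0.7
```

Emit:
apply_moves --pt "0 6 0 0 0 0 0" --pt "0 6 0 0 0 0 0" --pt "0 5 0 0 0 0 0" --pt "0 4 0 0 0 0 0" --pt "0 3 0 0 0 0 0" --pt "0 2 0 0 0 0 0" --pt "0 0 0 0 0 0 0" --pt "0 0 0 0 0 0 0"

```text
clock: 5.43
eef_pos: [0.4683, -0.0883, 0.0893]
tool_rot: [-2.317, -1.977, -0.163]
wrist_force: [-0.5, -0.3, -0.3]
opening: -0.0002
grasp_force: 0.0
```

```bash
python3 - <<'E'
from h import *
s=observe();o=np.array([P[0],P[1],.055])
d=R.from_euler('ZY',[1.415,-np.radians(8)]).inv().apply(np.array(s["eef_pos"])-o);print(d,s["wrist_force"],s["clock"])
c=wrist();cv2.imwrite("pics/w2.png",c["img"])
E
```

```text
[-0.0087808   0.00157759  0.03585376] [-0.51122962 -0.29392153 -0.31335716] 5.4333
```

View pics/w2.png

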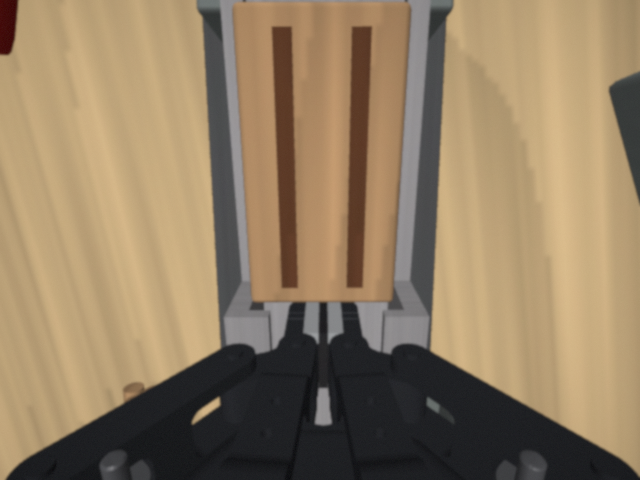

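The blank is now in the open part. Its top-face corners are at (234,3), (411,3), (393,300) and (252,300), and its lower end is just past the lips.

```bash
cat >> h.py <<'E'
def chpt(c,u,v,z):
    Q=R.from_euler('ZY',[P[2],-np.radians(8)]);o=Q.inv().apply(np.array(c["xyz"])-[P[0],P[1],.055]);d=Q.inv().apply(ray(c,u,v));return o+d*(z-o[2])/d[2]
E
python3 - <<'E'
from h import *
c=wrist()
for q in[(234,3),(411,3),(393,300),(252,300)]:print(chpt(c,*q,.03).round(4))
for q in[(243,285),(403,285)]:print("lip end",chpt(c,*q,.037).round(4))
E
```

```text
[0.0999 0.0272 0.03  ]
[ 0.0998 -0.0243  0.03  ]
[ 0.0036 -0.0245  0.03  ]
[0.0037 0.0279 0.03  ]
lip end [0.0132 0.0291 0.037 ]
lip end [ 0.013  -0.0261  0.037 ]
```

Emit:
apply_moves --pt "0 -5 0 0 0 0 0" --pt "0 -2 0 -15 0 0 0" --pt "0 0 0 -22 0 0 0" --pt "0.3 0 0 -22 0 0 0" --pt "0.9 15 0 -6 0 0 0" --pt "0.9 20 0 0 0 0 0" --pt "0.9 20 0 0 0 0 0" --pt "0.9 16 0 0 0 0 0" --pt "0.9 0 0 0 0 0 0"

```text
clock: 6.28
eef_pos: [0.4771, -0.0332, 0.163]
tool_rot: [-2.317, -1.978, -0.163]
wrist_force: [-0.2, -0.3, 0.8]
opening: 0.0722
grasp_force: 0.0
```

Emit:
apply_moves --pt "0.9 0 0 12 0 0 0" --pt "0.9 0 0 14 0 0 0" --pt "0.9 0 0 14 0 0 0" --pt "0.9 0 0 12 0 0 0" --pt "0.9 0 0 10 0 0 0" --pt "0.9 0 0 7 0 0 0" --pt "0.9 0 0 0 0 0 0" --pt "0.9 0 0 0 0 0 0"

```text
clock: 6.95
eef_pos: [0.4783, -0.0254, 0.0941]
tool_rot: [-2.317, -1.977, -0.162]
wrist_force: [0.7, -0.5, 0.3]
opening: 0.0769
grasp_force: 0.0
```

```bash
python3 - <<'E'
from h import *
s=observe();o=np.array([P[0],P[1],.055])
d=R.from_euler('ZY',[1.415,-np.radians(8)]).inv().apply(np.array(s["eef_pos"])-o);print(d,s["wrist_force"],s["opening"],s["clock"])
c=wrist();cv2.imwrite("pics/w3.png",c["img"])
E
```

```text
[0.0549028  0.00143811 0.03180552] [ 0.7130265  -0.49705423  0.27437708] 0.07690383808861573 6.95
```

View pics/w3.png

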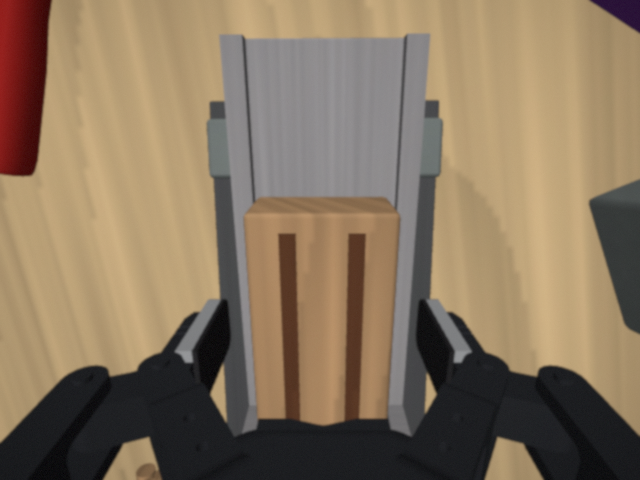

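The fingers, at columns 225 and 420, straddle the blank, which spans columns 247–397. I'll close them and lift.

Emit:
apply_moves --pt "0.5 0 0 0 0 0 0" --pt "0.3 0 0 0 0 0 0" --pt "0.3 0 0 0 0 0 0" --pt "0.3 0 0 0 0 0 0" --pt "0.3 0 0 0 0 0 0" --pt "0.3 0 0 0 0 0 0"

```text
clock: 7.5
eef_pos: [0.4788, -0.0254, 0.0951]
tool_rot: [-2.318, -1.978, -0.164]
wrist_force: [-2.2, -2.5, 10.4]
opening: 0.0531
grasp_force: 61.5
```

Emit:
apply_moves --pt "0.3 0 0 -5 0 0 0" --pt "0.3 0 0 -10 0 0 0" --pt "0.3 0 0 -15 0 0 0" --pt "0.3 0 0 -20 0 0 0" --pt "0.3 0 0 -20 0 0 0" --pt "0.3 0 0 -20 0 0 0" --pt "0.3 0 0 -15 0 0 0" --pt "0.3 0 0 0 0 0 0"

```text
clock: 8.17
eef_pos: [0.4775, -0.0405, 0.2018]
tool_rot: [-2.321, -1.98, -0.167]
wrist_force: [1.4, -0.3, 0.3]
opening: 0.0525
grasp_force: 63.8
```

```bash
python3 - <<'E'
from h import *
q=toolR(1.66,0)
st=rows(np.array([.466,.336,.16]),q,0.3,18)
E
```

```text
[[0.3, 20.0, -4.0, 5.0, 0.001, -0.008, -0.014], [0.3, 20.0, -4.0, 5.0, 0.001, -0.007, -0.013], [0.3, 20.0, -3.0, 5.0, 0.002, -0.008, -0.014], [0.3, 21.0, -3.0, 5.0, 0.001, -0.008, -0.014], [0.3, 20.0, -3.0, 4.0, 0.001, -0.007, -0.014], [0.3, 20.0, -2.0, 5.0, 0.001, -0.008, -0.013], [0.3, 21.0, -3.0, 4.0, 0.002, -0.008, -0.014], [0.3, 21.0, -2.0, 4.0, 0.001, -0.007, -0.014], [0.3, 20.0, -1.0, 4.0, 0.001, -0.008, -0.014], [0.3, 21.0, -2.0, 4.0, 0.001, -0.008, -0.013], [0.3, 21.0, -1.0, 3.0, 0.002, -0.007, -0.014], [0.3, 20.0, -1.0, 4.0, 0.001, -0.008, -0.014], [0.3, 21.0, -0.0, 3.0, 0.001, -0.008, -0.013], [0.3, 21.0, -0.0, 3.0, 0.001, -0.007, -0.014], [0.3, 21.0, -0.0, 3.0, 0.002, -0.008, -0.014], [0.3, 21.0, 0.0, 3.0, 0.001, -0.008, -0.014], [0.3, 20.0, 1.0, 2.0, 0.001, -0.007, -0.013], [0.3, 21.3, 0.7, 2.9, 0.001, -0.008, -0.014]]
```

Emit:
apply_moves --pt "0.3 20 -4 5 0.001 -0.008 -0.014" --pt "0.3 20 -4 5 0.001 -0.007 -0.013" --pt "0.3 20 -3 5 0.002 -0.008 -0.014" --pt "0.3 21 -3 5 0.001 -0.008 -0.014" --pt "0.3 20 -3 4 0.001 -0.007 -0.014" --pt "0.3 20 -2 5 0.001 -0.008 -0.013" --pt "0.3 21 -3 4 0.002 -0.008 -0.014" --pt "0.3 21 -2 4 0.001 -0.007 -0.014" --pt "0.3 20 -1 4 0.001 -0.008 -0.014"

```text
clock: 8.92
eef_pos: [0.47, 0.1494, 0.1773]
tool_rot: [-2.223, -2.151, -0.08]
wrist_force: [0.2, -0.2, -1.7]
opening: 0.0523
grasp_force: 63.7
```

Emit:
apply_moves --pt "0.3 21 -2 4 0.001 -0.008 -0.013" --pt "0.3 21 -1 3 0.002 -0.007 -0.014" --pt "0.3 20 -1 4 0.001 -0.008 -0.014" --pt "0.3 21 0 3 0.001 -0.008 -0.013" --pt "0.3 21 0 3 0.001 -0.007 -0.014" --pt "0.3 21 0 3 0.002 -0.008 -0.014" --pt "0.3 21 0 3 0.001 -0.008 -0.014" --pt "0.3 20 1 2 0.001 -0.007 -0.013" --pt "0.3 21 0.7 3 0.001 -0.008 -0.014" --pt "0.3 0 0 0 0 0 0"

```text
clock: 9.75
eef_pos: [0.4641, 0.3396, 0.1565]
tool_rot: [-2.114, -2.318, 0.002]
wrist_force: [-0.2, -0.5, -1.5]
opening: 0.0529
grasp_force: 63.7
```

```bash
python3 - <<'E'
from h import *
s=observe();r=R.from_rotvec(s["tool_rot"]);print(s["eef_pos"],s["opening"],s["grasp_force"],(r.inv()*toolR(1.66,0)).as_rotvec())
c=capture("top")["img"];w=capture("wrist")["img"]
cv2.imwrite("pics/t4.png",np.hstack([cv2.resize(c[190:320,110:270],(400,325)),cv2.resize(w,(400,325))]))
E
```

```text
[0.46411332 0.33955849 0.15650371] 0.05293012935024966 63.728249073028564 [-0.00389442 -0.00224263  0.00291177]
```

View pics/t4.png

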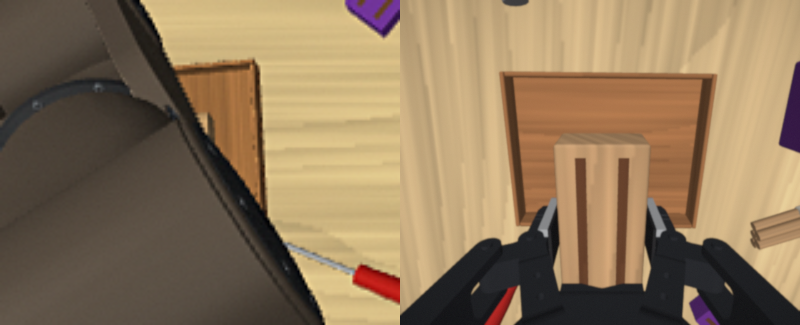

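The blank is held over the tray, with the tray walls visible at crop columns 505–715 and rows 73–227. I'll lower it.

Emit:
apply_moves --pt "0.3 0 0 18 0 0 0" --pt "0.3 0 0 20 0 0 0" --pt "0.3 0 0 20 0 0 0" --pt "0.3 0 0 18 0 0 0" --pt "0.3 0 0 15 0 0 0" --pt "0.3 0 0 10 0 0 0" --pt "0.3 0 0 6 0 0 0" --pt "0.3 0 0 4 0 0 0" --pt "0.3 0 0 2 0 0 0" --pt "0.3 0 0 0 0 0 0"

```text
clock: 10.68
eef_pos: [0.464, 0.3366, 0.0442]
tool_rot: [-2.117, -2.315, 0.003]
wrist_force: [0.3, 0.1, -1.0]
opening: 0.053
grasp_force: 63.8
```

Emit:
apply_moves --pt "0.3 0 0 2 0 0 0" --pt "0.3 0 0 2 0 0 0" --pt "0.3 0 0 1 0 0 0" --pt "0.3 0 0 0 0 0 0" --pt "0.3 0 0 0 0 0 0"

```text
clock: 11.1
eef_pos: [0.4638, 0.3367, 0.0391]
tool_rot: [-2.117, -2.315, 0.003]
wrist_force: [0.2, -0.1, -1.2]
opening: 0.0528
grasp_force: 63.8
```

Emit:
apply_moves --pt "0.3 0 0 1 0 0 0" --pt "0.3 0 0 1 0 0 0" --pt "0.3 0 0 0 0 0 0" --pt "0.3 0 0 0 0 0 0"

```text
clock: 11.43
eef_pos: [0.4639, 0.3368, 0.038]
tool_rot: [-2.117, -2.316, 0.002]
wrist_force: [-5.7, -2.8, 19.7]
opening: 0.0527
grasp_force: 66.3
```

Contact. I'll release slowly and then rise.

Emit:
apply_moves --pt "0.65 0 0 0 0 0 0" --pt "0.75 0 0 0 0 0 0" --pt "0.9 0 0 0 0 0 0" --pt "0.9 0 0 0 0 0 0" --pt "0.9 0 0 -8 0 0 0" --pt "0.9 0 0 -20 0 0 0" --pt "0.9 0 0 -30 0 0 0" --pt "0.9 0 0 -35 0 0 0" --pt "0.9 0 0 -35 0 0 0" --pt "0.9 0 0 -30 0 0 0"

```text
clock: 12.27
eef_pos: [0.4645, 0.3364, 0.1977]
tool_rot: [-2.117, -2.316, 0.001]
wrist_force: [0.5, 0.7, -0.3]
opening: 0.0768
grasp_force: 0.0
```

```bash
python3 - <<'E'
from h import *
s=observe();print(s["eef_pos"],s["joint_pos"])
c=wrist();cv2.imwrite("pics/w5.png",c["img"])
# look-pose near knob: tool x toward knob mark dir? keep tool y across the bar
yaw=.14
for y in(yaw,yaw+np.pi): pass
st=rows(np.array([.62,-.04,.26]),toolR(yaw+np.pi/2,0),0.5,20)
E
```

```text
[0.46452902 0.33644636 0.1977229 ] [0.57167658 0.44193274 1.83280513 0.00498481 0.86884406 0.47891313]
[[0.5, -19.0, 6.0, -3.0, 0.0, -0.0, -0.003], [0.5, -20.0, 6.0, -3.0, 0.0, -0.001, -0.002], [0.5, -20.0, 6.0, -3.0, 0.0, 0.0, -0.003], [0.5, -19.0, 6.0, -3.0, 0.0, -0.0, -0.002], [0.5, -20.0, 5.0, -3.0, 0.001, -0.0, -0.003], [0.5, -19.0, 6.0, -3.0, -0.0, -0.001, -0.002], [0.5, -20.0, 6.0, -3.0, -0.0, 0.0, -0.003], [0.5, -19.0, 5.0, -2.0, -0.0, -0.0, -0.002], [0.5, -20.0, 6.0, -3.0, 0.0, -0.0, -0.003], [0.5, -20.0, 5.0, -3.0, 0.0, -0.001, -0.002], [0.5, -19.0, 6.0, -3.0, 0.0, 0.0, -0.003], [0.5, -20.0, 5.0, -3.0, 0.0, -0.0, -0.002], [0.5, -19.0, 6.0, -3.0, 0.001, -0.001, -0.003], [0.5, -20.0, 5.0, -3.0, -0.0, 0.0, -0.002], [0.5, -20.0, 5.0, -3.0, -0.0, -0.0, -0.003], [0.5, -20.0, 5.0, -3.0, -0.0, -0.0, -0.002], [0.5, -19.0, 5.0, -2.0, 0.0, -0.001, -0.003], [0.5, -20.0, 6.0, -3.0, 0.0, 0.0, -0.002], [0.5, -20.0, 5.0, -3.0, 0.0, -0.0, -0.003], [0.5, -19.5, 4.6, -3.0, 0.0, -0.0, -0.002]]
```

View pics/w5.png

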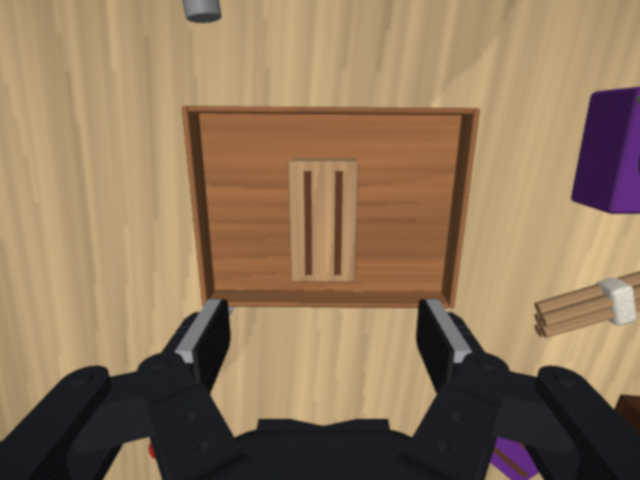

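The blank lies flat and centred in the tray, at (323,220). Next I'll turn the tool to line up with the knob and look.

```bash
python3 - <<'E'
from h import *
rows(np.array([.65,-.042,.25]),toolR(.14,0),0.5,20)
E
```

```text
[[0.5, -20.0, 7.0, -2.0, -0.0, -0.0, 0.076], [0.5, -19.0, 9.0, -3.0, -0.0, -0.001, 0.076], [0.5, -18.0, 11.0, -2.0, -0.0, 0.0, 0.076], [0.5, -18.0, 11.0, -3.0, -0.0, -0.0, 0.076], [0.5, -16.0, 13.0, -2.0, -0.001, -0.0, 0.076], [0.5, -16.0, 15.0, -3.0, 0.0, -0.001, 0.076], [0.5, -14.0, 15.0, -2.0, 0.0, -0.0, 0.076], [0.5, -13.0, 16.0, -2.0, 0.0, -0.0, 0.076], [0.5, -12.0, 18.0, -3.0, -0.0, -0.001, 0.076], [0.5, -11.0, 18.0, -2.0, -0.0, -0.0, 0.076], [0.5, -9.0, 19.0, -3.0, -0.0, -0.0, 0.076], [0.5, -8.0, 20.0, -2.0, -0.0, -0.001, 0.076], [0.5, -6.0, 20.0, -2.0, -0.001, 0.0, 0.076], [0.5, -5.0, 20.0, -3.0, 0.0, -0.0, 0.076], [0.5, -3.0, 21.0, -2.0, 0.0, -0.001, 0.076], [0.5, -1.0, 21.0, -2.0, 0.0, 0.0, 0.076], [0.5, -0.0, 21.0, -3.0, 0.0, -0.0, 0.076], [0.5, 2.0, 21.0, -2.0, -0.0, -0.001, 0.076], [0.5, 3.0, 21.0, -2.0, -0.0, 0.0, 0.076], [0.5, 4.8, 20.8, -2.8, -0.0, -0.0, 0.076]]
```

Emit:
apply_moves --pt "0.5 -20 7 -2 0 0 0.076" --pt "0.5 -19 9 -3 0 0 0.076" --pt "0.5 -18 11 -2 0 0 0.076" --pt "0.5 -18 11 -3 0 0 0.076" --pt "0.5 -16 13 -2 0 0 0.076" --pt "0.5 -16 15 -3 0 0 0.076" --pt "0.5 -14 15 -2 0 0 0.076" --pt "0.5 -13 16 -2 0 0 0.076" --pt "0.5 -12 18 -3 0 0 0.076" --pt "0.5 -11 18 -2 0 0 0.076"

```text
clock: 13.15
eef_pos: [0.5567, 0.1456, 0.2189]
tool_rot: [-2.828, -1.36, 0.005]
wrist_force: [-0.1, -0.3, -0.3]
opening: 0.0426
grasp_force: 0.0
```

Emit:
apply_moves --pt "0.5 -9 19 -3 0 0 0.076" --pt "0.5 -8 20 -2 0 0 0.076" --pt "0.5 -6 20 -2 0 0 0.076" --pt "0.5 -5 20 -3 0 0 0.076" --pt "0.5 -3 21 -2 0 0 0.076" --pt "0.5 -1 21 -2 0 0 0.076" --pt "0.5 0 21 -3 0 0 0.076" --pt "0.5 2 21 -2 0 0 0.076" --pt "0.5 3 21 -2 0 0 0.076" --pt "0.5 4.8 20.8 -2.8 0 0 0.076"

```text
clock: 13.98
eef_pos: [0.6482, -0.0444, 0.2418]
tool_rot: [-3.132, -0.214, 0.007]
wrist_force: [0.4, -0.1, -0.0]
opening: 0.043
grasp_force: 0.0
```

Emit:
apply_moves --pt "0.5 0 0 0 0 0 0" --pt "0.5 0 0 0 0 0 0"

```text
clock: 14.15
eef_pos: [0.6482, -0.0443, 0.2416]
tool_rot: [-3.132, -0.218, 0.007]
wrist_force: [0.7, 0.3, -0.2]
opening: 0.0424
grasp_force: 0.0
```

```bash
python3 - <<'E'
from h import *
s=observe();print(s["eef_pos"],(R.from_rotvec(s["tool_rot"]).inv()*toolR(.14,0)).as_rotvec(),s["joint_pos"])
c=wrist();cv2.imwrite("pics/w6.png",c["img"]);np.save("c6.npy",c,allow_pickle=True)
E
```

```text
[ 0.64819942 -0.04430631  0.24159681] [-0.00218509  0.00418563 -0.00078943] [-1.15465085e-01  4.95847873e-01  1.60855450e+00  1.22586281e-03
  1.04179214e+00  1.31549958e+00]
```

View pics/w6.png

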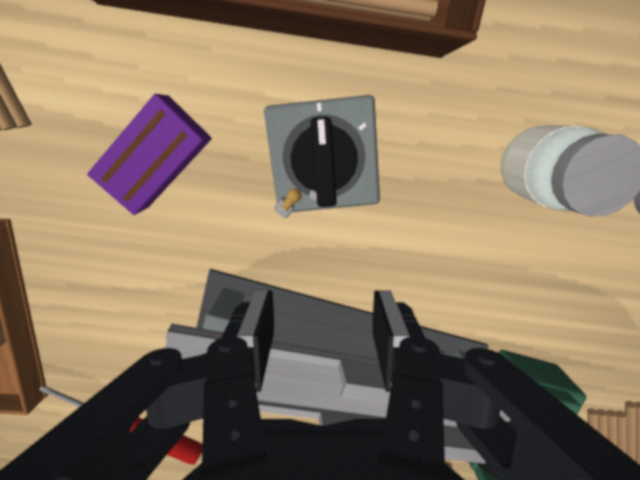

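The knob sits on the grey box. Its bar runs from (321,118) to (326,206), with the white mark at the upper end.

```bash
python3 - <<'E'
from h import *
c=np.load("c6.npy",allow_pickle=True).item()
a,b=onz(c,321.5,118,.096),onz(c,326.5,206,.096);print(a,b,np.linalg.norm(a-b),"mid",(a+b)/2,"yaw",np.arctan2(*(a-b)[1::-1]))
print("box mid",np.mean([onz(c,*q,.05) for q in[(266,107),(373,96),(379,204),(281,213)]],0))
img=c["img"];print("disc",onz(c,321,155,.06))
E
```

```text
[ 0.72486895 -0.03347371  0.096     ] [ 0.66468381 -0.04554547  0.096     ] 0.061383855959046524 mid [ 0.69477638 -0.03950959  0.096     ] yaw 0.19795037322677125
box mid [ 0.69439716 -0.04015725  0.05      ]
disc [ 0.69686513 -0.03675733  0.06      ]
```

```bash
python3 - <<'E'
from h import *
st=rows(np.array([.6945,-.04,.15]),toolR(.195,0),0.5,6)
E
```

```text
[[0.5, 8.0, 1.0, 15.0, -0.0, 0.001, -0.009], [0.5, 8.0, 0.0, 15.0, -0.001, 0.001, -0.009], [0.5, 8.0, 1.0, 16.0, -0.0, 0.0, -0.009], [0.5, 7.0, 1.0, 15.0, -0.001, 0.001, -0.009], [0.5, 8.0, 0.0, 15.0, -0.0, 0.001, -0.009], [0.5, 7.9, 1.3, 15.3, -0.001, 0.001, -0.009]]
```

Emit:
apply_moves --pt "0.5 8 1 15 0 0.001 -0.009" --pt "0.5 8 0 15 -0.001 0.001 -0.009" --pt "0.5 8 1 16 0 0 -0.009" --pt "0.5 7 1 15 -0.001 0.001 -0.009" --pt "0.5 8 0 15 0 0.001 -0.009" --pt "0.5 7.9 1.3 15.3 0 0 -0.009" --pt "0.5 0 0 0 0 0 0" --pt "0.5 0 0 0 0 0 0"

```text
clock: 14.87
eef_pos: [0.6941, -0.0393, 0.149]
tool_rot: [-3.126, -0.306, 0.004]
wrist_force: [0.2, -0.0, 0.4]
opening: 0.0424
grasp_force: 0.0
```

```bash
python3 - <<'E'
from h import *
s=observe();print(s["eef_pos"],(R.from_rotvec(s["tool_rot"]).inv()*toolR(.195,0)).as_rotvec())
rows(np.array([.6945,-.04,.097]),toolR(.195,0),0.5,5)
E
```

```text
[ 0.69411957 -0.0392576   0.14897648] [-0.0009374   0.00232133  0.00037062]
[[0.5, 0.0, 0.0, 10.0, -0.0, 0.0, 0.0], [0.5, 0.0, 0.0, 11.0, -0.0, 0.001, 0.0], [0.5, 0.0, 1.0, 10.0, -0.001, 0.0, 0.0], [0.5, 0.0, -0.0, 11.0, 0.0, 0.001, 0.0], [0.5, 0.3, -0.2, 10.0, 0.0, 0.0, 0.0]]
```

Emit:
apply_moves --pt "0.5 0 0.5 12 0 0 0" --pt "0.5 0 0 12 0 0.001 0" --pt "0.5 0 0 11 0 0 0" --pt "0.5 0 0 10 0 0.001 0" --pt "0.5 0 0 7 0 0 0" --pt "0.5 0 0 0 0 0 0"

```text
clock: 15.37
eef_pos: [0.6938, -0.0404, 0.0958]
tool_rot: [-3.126, -0.304, 0.001]
wrist_force: [-1.4, -0.9, -0.8]
opening: 0.0428
grasp_force: 0.0
```

Emit:
apply_moves --pt "0.3 0 0 0 0 0 0" --pt "0.1 0 0 0 0 0 0" --pt "0.1 0 0 0 0 0 0" --pt "0.1 0 0 0 0 0 0" --pt "0.1 0 0 0 0 0 0"

```text
clock: 15.78
eef_pos: [0.695, -0.0387, 0.0987]
tool_rot: [-3.125, -0.304, -0.003]
wrist_force: [-2.4, 15.4, 2.7]
opening: 0.0138
grasp_force: 59.0
```

Emit:
apply_moves --pt "0.1 0 -1.5 0 0 0 0" --pt "0.1 0 0 0 0 0 0.05" --pt "0.1 0 0 0 0 0 0.07" --pt "0.1 0 0 0 0 0 0.07" --pt "0.1 0 0 0 0 0 0.07" --pt "0.1 0 0 0 0 0 0.07" --pt "0.1 0 0 0 0 0 0.07" --pt "0.1 0 0 0 0 0 0"

```text
clock: 16.45
eef_pos: [0.6949, -0.0385, 0.0987]
tool_rot: [-3.123, 0.33, -0.003]
wrist_force: [-1.5, 4.0, 3.0]
opening: 0.0136
grasp_force: 59.4
```

Emit:
apply_moves --pt "0.1 0 0 0 0 0 0.07" --pt "0.1 0 0 0 0 0 0.07" --pt "0.1 0 0 0 0 0 0.07" --pt "0.1 0 0 0 0 0 0.07" --pt "0.1 0 0 0 0 0 0.07" --pt "0.1 0 0 0 0 0 0.07" --pt "0.1 0 0 0 0 0 0.07" --pt "0.1 0 0 0 0 0 0.07" --pt "0.1 0 0 0 0 0 0.03" --pt "0.1 0 0 0 0 0 0"

```text
clock: 17.28
eef_pos: [0.6947, -0.0384, 0.0987]
tool_rot: [-2.893, 1.219, -0.002]
wrist_force: [-3.1, 6.0, 4.1]
opening: 0.0138
grasp_force: 59.5
```

Emit:
apply_moves --pt "0.4 0 0 0 0 0 0" --pt "0.5 0 0 0 0 0 0" --pt "0.5 0 0 0 0 0 0" --pt "0.5 0 0 -10 0 0 0" --pt "0.5 0 0 -20 0 0 0" --pt "0.5 0 0 -30 0 0 0" --pt "0.5 0 0 -30 0 0 0" --pt "0.5 0 0 -30 0 0 0" --pt "0.5 -30 0 -20 0 0 0" --pt "0.5 -30 0 0 0 0 0"

```text
clock: 18.12
eef_pos: [0.6548, 0.0031, 0.2434]
tool_rot: [-2.892, 1.218, -0.014]
wrist_force: [0.5, 0.6, 0.4]
opening: 0.0427
grasp_force: 0.0
```

Emit:
apply_moves --pt "0.5 0 0 0 0 0 0" --pt "0.5 0 0 0 0 0 0"

```text
clock: 18.28
eef_pos: [0.6519, 0.0047, 0.2395]
tool_rot: [-2.896, 1.214, -0.004]
wrist_force: [0.9, 0.2, 0.3]
opening: 0.0428
grasp_force: 0.0
```

```bash
python3 - <<'E'
from h import *
w=wrist()["img"];s=capture("scene")["img"]
cv2.imwrite("pics/end.png",np.hstack([cv2.resize(w,(400,400)),cv2.resize(s[130:430,190:490],(400,400))]))
E
```

```text
(no output)
```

View pics/end.png

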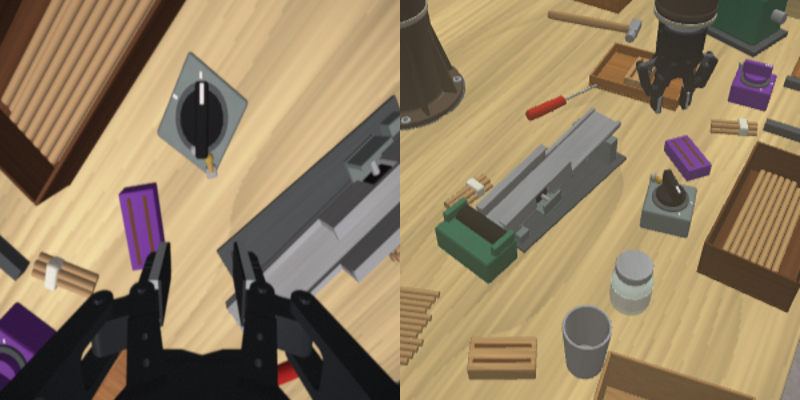

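The knob bar at crop (202,120) now points at the second scale mark, about 1 rad from where it started. The blank is in the tray and the bystanders haven't moved.

```bash
python3 -c "
from workcell import *
print(sign_off())"
```

```text
the job is handed in; nothing more can be done
None
```

The job is handed in: the blank lies flat and released in the tray, the knob is turned about 1 rad clockwise past its click, and everything else looked undisturbed in the last pictures; sign-off gave no verdict.

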